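# Pin a drive pulley at its timing mark

## Robot

A 6-joint arm with a two-finger parallel gripper is mounted at the origin on a cart in front of the work surface, level with it; the furniture and walls round the work are solid. World frame = base frame: x ahead of the robot, y to its left, z up, the work surface at z = 0. Lengths are in m, angles in degrees, forces in N, time in s.
With the tool pointing down it reaches from about 0.35 to 0.925 m from the base axis. Payload 6.4 kg.
Tool frame: the origin (TCP) lies midway between the tips of the shut fingers; the grasp point (between the pads) lies 19 mm behind it; z points along the fingers, y is the line along which they close (so a half turn about z gives the same grasp; the last joint's range is limited). The gripper opens to 94 mm and grips with 3 to 60 N. Pads are 16 mm wide; open, the fingers measure 119 mm over their backs; the gripper's body (75 mm by 177 mm) begins 78 mm behind the grasp point.
Start: joints at [63.02, 14.043, 89.255, -0, 76.702, -9.975], TCP at [0.19, 0.622, 0.205] pointing down, gripper open.
Joint ranges: [-179.41, 179.41], [-58.25, 129.5], [7.25, 145.43], [-54.29, 234.29], [11.92, 165.04], [-157.13, 157.13]. Speed limits (degrees/s): [147.25, 147.25, 180, 180, 180, 180].

## Interface

Orientations are given as a 3x3 rotation matrix whose columns are the frame's x, y, z axes.
In Python, from station import env, vision, ticket gives the robot as it stands. The module is installed in compiled form; this text tells all that it offers.
- The arm moves only by the tool play_rows, never from a script. Its argument "motion" is a list of rows, each a list of 3 entries, a list of its own where there are three numbers: the shift along the world's x, y, z in units of 25 mm (1.0 is 25 mm), then the turn about the world's z in degrees, then the opening, from -1 (shut) to 1 (fully open). A call has 1 to 20 rows; each row is the pose to reach, as a shift and turn from the pose commanded when the call began; what a row does not reach only later rows make up. A row lasts 1/12 s, in which the tool goes at most 41.7 mm and 7.16 degrees, less where a joint would pass 70% of its speed; a pose out of reach is approached as far as the arm can. A call with a gripper value outside its range is refused whole. The fingers move at their own pace and stop on an object; "grip_force" is the grip in N (left out, the last holds). Time passes only in rows, so rows that repeat a pose let the fingers close. It gives the time, the measured TCP pose, the force, the opening and the grip force at its end, in the units of the state.
- env.state(): the state, without advancing time (a new reading comes with each control period).
- vision.grab_frame(name): name is "scene" or "top"; returns a dict with "pixels" (480x640x3 uint8, red, green, blue), "depth" (480x640 float32, m along the optical axis (not along the pixel's ray), 0 where there is no reading), "fovy" (degrees; the focal length in pixels is half the picture's height over the tangent of half this angle, whatever the lens; pixels are square), "cx", "cy" (the principal point, pixels), "k1" (the pictures are not rectified: a ray, as slopes to the right and down, at radius r is drawn at 1 + k1 r^2 times it, then the intrinsics apply), "camera_from_world" (4x4, takes a point from world to camera coordinates). Camera axes: x right, y down, z forward; pixel columns grow to the right and rows downward; lengths in m; the calibration is good to about 2 mm. A picture is of the moment at which its call begins.
- ticket.job_done(): hands the job in; it is judged then, once.
The state is a dict: "t": time; "qpos": joint angles; "qvel": joint speeds; "effort": joint torques, N m; "tcp_pos": TCP position; "orientation": TCP orientation; "contact_force": force on the tool from outside, world axes, zero at the start; "wrist_torque": the same for the moment, N m; "grip_width": finger opening in m; "finger_force": force on a finger pad.
Only numpy, scipy, OpenCV 4.12 (cv2) and the standard library are available. Lean on these libraries where they do the work, as an engineer would, in place of code of your own. Each camera call takes 0.05 s, during which the arm holds its last target. There are 200 camera calls.

## Task

Lock the belt drive at its timing position: take the red-headed lock pin out of the blue stand and set it upright in the brass guide bush over the pulley, then turn the toothed pulley gently by its rim until its red mark faces the red pointer and the pin drops fully home through the hole in the pulley. The mark is only a sight mark, so feel for the hole over the last few degrees, do not force the pulley against the pin or press the pin hard on it, and leave the things lying round about where they are.

Things in the scene. Friction and masses are not known exactly. Their poses are not given: they have to be found in the camera images.
- drive_unit: belt drive head, fixed to the desk: aluminium base plate 210 x 200 mm, grey bearing block, small motor on its +y side, dark bracket with the guide bush, pointer post. Origin on the pulley's vertical axis, at desk height; the pointer is on its -x side (the robot's), the bush 30 degrees from its +x towards +y
- pulley: horizontal toothed pulley, turns about its vertical axis with about 0.2 N m of drag, stays where left. Origin on the axis, 64 mm above the desk; its own -x axis points at its mark. Upstanding rim: outer radius 72 mm, inner 58 mm (14 mm thick, pinched from above), top 76 mm above the desk. Inside it a flat web, top 70 mm above the desk; hub of radius 16 mm, 5 mm high
- mark (a point): outer end of the pulley's red mark, a radial line across the rim's top, 72 mm from the axis. At the start it is 25 to 65 degrees anticlockwise (seen from above) of the pointer: turn clockwise. The one locking hole (9.5 mm, through the web, 42 mm from the axis) is 150 degrees clockwise of the mark, give or take 7: the rim is clamped to the web in slots
- pointer (a point): tip of the fixed red pointer, 76 mm from the axis and 77 mm above the desk. With the hole under the bush the mark is within about 9 degrees of it on either side
- bush (a point): centre of the mouth of the vertical brass guide bush, 108 mm above the desk, 42 mm from the pulley's axis; mouth flared to 15 mm, bore 8.8 mm, 32 mm long, its lower end 6 mm above the pulley's web. A bracket arm (22 mm wide, 91 to 101 mm above the desk) runs from it outward to a post 91 to 107 mm from the axis
- lock_pin: loose steel lock pin, about 80 g, standing tip down in the blue stand. Origin at the centre of its tip, z up along it: 8 mm shank, 48 mm long, tip chamfered; collar (21 mm across, 3 thick); red head to grip (17 mm across, 21 tall). In the bush it first stands on the web, then drops by its own weight into the hole and stops the pulley: the force at the rim rises at once
- pin_collar (a point): centre of the underside of the lock pin's collar, 48 mm above its tip: 10 mm above the bush's mouth while the pin stands on the web, at the mouth when it is home. Pin and hole are scored by forces over 15 N between pin and pulley, from above or from the side
- pin_stand: fixed blue stand, 50 x 86 x 34 mm, with three holes; the pin stands in the middle one, 10.5 mm wide and 30 mm deep. Origin at the centre of the underside
- flux_bottle: brown dropper bottle, 33 mm across, 102 mm tall, standing; bystander, origin at its foot
- tape_yellow: roll of yellow tape, 65 mm across, 18 mm high, lying; bystander, origin at its underside
- driver_blue: black and yellow screwdriver, 160 mm long, 20 mm thick, lying; bystander, origin under its middle
- run_capacitor: black capacitor can, 55 mm across, 102 mm tall, standing; bystander, origin at its foot

How it is judged:
By the outcome, as a careful person would: the job done as asked, in the order asked, and still so for the second after the job is handed in, with the robot touching nothing.
It also fails if it takes over 51 s, if anything falls off the work surface, if the arm or the gripper's body presses on something with over 40 N, if the wrist force passes 120 N, or if a joint passes its speed limit or range.

## Working session

There is one attempt and no reset: what is moved stays moved. The work goes in short steps, Python scripts to look and compute and a tool call to move; the robot and the scene stay as the last step left them, time stands still between calls to the robot, and variables do not carry over. Pictures are saved under pics/ and viewed, at most 10 in all, crops included, and the job is handed in when it is done.

Besides the shell and the picture viewer there is one more tool, called after "Request:" as name([rows], argument=value, ...), one row to a line, values as JSON. play_rows: Moves the arm, as the interface text tells. Its arguments: {"type":"object","properties":{"motion":{"type":"array","items":{"type":"array"}},"grip_force":{"type":"number"}},"required":["motion"]}

```bash
mkdir -p pics; cat > h.py <<'E'
import numpy as np, cv2
from station import env, vision, ticket
def und(f,u,v):
    h,w=f["pixels"].shape[:2]; fl=h/2/np.tan(np.radians(f["fovy"]/2))
    d=np.array([(u-f["cx"])/fl,(v-f["cy"])/fl]); p=d.copy()
    for _ in range(20): p=d/(1+f["k1"]*(p@p))
    return p
def ray(f,u,v):
    p=und(f,u,v); T=np.linalg.inv(f["camera_from_world"])
    return T[:3,3],T[:3,:3]@np.array([p[0],p[1],1])
def plane(f,u,v,z):
    o,d=ray(f,u,v); return o+d*(z-o[2])/d[2]
def pt(f,u,v):
    o,d=ray(f,u,v); return o+d*f["depth"][int(round(v)),int(round(u))]
def proj(f,P):
    T=f["camera_from_world"]; c=T[:3,:3]@np.array(P)+T[:3,3]; p=c[:2]/c[2]
    h=f["pixels"].shape[0]; fl=h/2/np.tan(np.radians(f["fovy"]/2))
    p=p*(1+f["k1"]*(p@p)); return p*fl+[f["cx"],f["cy"]]
def blobs(f,cond,amin=15):
    hsv=cv2.cvtColor(f["pixels"],cv2.COLOR_RGB2HSV).astype(int); m=cond(hsv).astype(np.uint8)
    n,l,s,c=cv2.connectedComponentsWithStats(m)
    return [(s[i],c[i],l==i) for i in range(1,n) if s[i][4]>=amin]
red=lambda h:((h[...,0]<8)|(h[...,0]>172))&(h[...,1]>140)&(h[...,2]>70)
blue=lambda h:(abs(h[...,0]-110)<12)&(h[...,1]>130)&(h[...,2]>50)
E
python3 - <<'E'
from h import *
for n in("top","scene"):
    f=vision.grab_frame(n); cv2.imwrite(f"pics/{n}0.png",f["pixels"][...,::-1])
    print(n,f["fovy"],f["k1"],np.linalg.inv(f["camera_from_world"])[:3,3].round(3))
    for nm,c in(("red",red),("blue",blue)):
        for s,ce,m in blobs(f,c): print(nm,s,ce.round(1),pt(f,*ce).round(4))
E
```

```text
top 44.654233002946015 -0.004030312126100613 [0.517 0.03  1.274]
red [133  92   8   4  15] [136.3  94.1] [ 0.9069  0.4752 -0.0316]
red [213 143  41  32 223] [231.9 156.3] [0.7632 0.2462 0.0093]
red [218 154  44  29 225] [240.6 170.2] [0.7333 0.2261 0.0092]
red [ 10 176   7   6  21] [ 13.7 178.7] [ 0.7036  0.7334 -0.0152]
red [488 261  53  90 582] [510.7 307. ] [ 0.4549 -0.3576  0.0398]
red [259 287   7  10  50] [262.3 292.1] [0.4724 0.1619 0.0775]
red [395 289   9   8  53] [399.  292.6] [ 0.4794 -0.1174  0.0748]
red [526 335   5   5  22] [528.  336.8] [ 0.3932 -0.3965  0.0347]
red [511 338   6   6  23] [513.3 340.2] [ 0.3853 -0.3653  0.0358]
blue [343 107  25  23 308] [355.1 120.1] [ 0.8545 -0.0211 -0.0032]
blue [ 64 171  48  11 168] [ 87.3 175.2] [ 0.7203  0.581  -0.0411]
blue [ 66 182  48  14 167] [ 89.7 190.8] [ 0.6846  0.5725 -0.0385]
blue [376 280  42  25 842] [396.2 291.6] [ 0.4812 -0.1115  0.0757]
scene 50.45847767480802 -0.14298393464430512 [-0.095 -0.587  0.914]
red [118 115   5   9  27] [120. 119.] [ 0.7626  1.2912 -0.0168]
red [124 118   8   5  24] [127.7 119.7] [ 0.783   
[... 358 characters left out ...]
] [309.5 222. ] [0.7436 0.2047 0.0107]
red [244 257   8   5  23] [247.3 259. ] [0.4736 0.163  0.0758]
red [333 313   7  10  60] [336.3 317.5] [ 0.475  -0.1223  0.0746]
red [393 359  32  71 193] [405.3 400.3] [ 0.4208 -0.3469  0.0439]
red [452 369   5   7  18] [454.1 371.7] [ 0.5466 -0.3836  0.0381]
red [421 423  15  18  74] [427.9 433.7] [ 0.3941 -0.4194  0.0339]
blue [ 32 130 150 111 662] [110.7 188.7] [ 0.4909  0.9169 -0.0592]
blue [210 187  22  10  39] [220.4 190.5] [ 0.7228  0.5895 -0.043 ]
blue [204 191  25  10  46] [215.  196.9] [ 0.6837  0.5689 -0.0384]
blue [388 224  17  11 101] [394.9 229.9] [ 0.8382 -0.0237  0.0463]
blue [315 313  43  38 877] [335.7 332.5] [ 0.4664 -0.1289  0.0368]
```

View pics/top0.png

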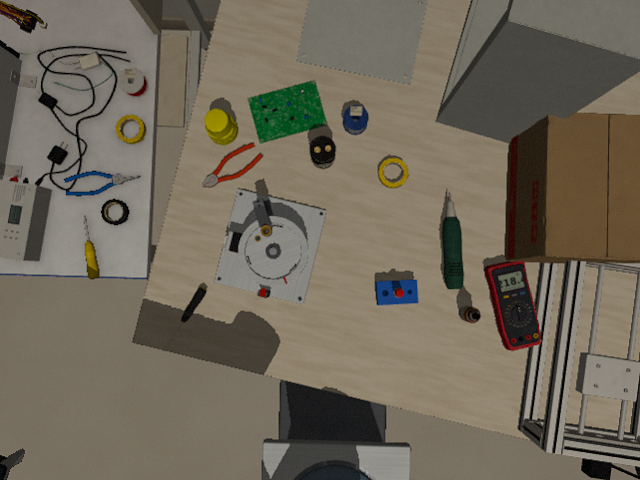

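View pics/scene0.png

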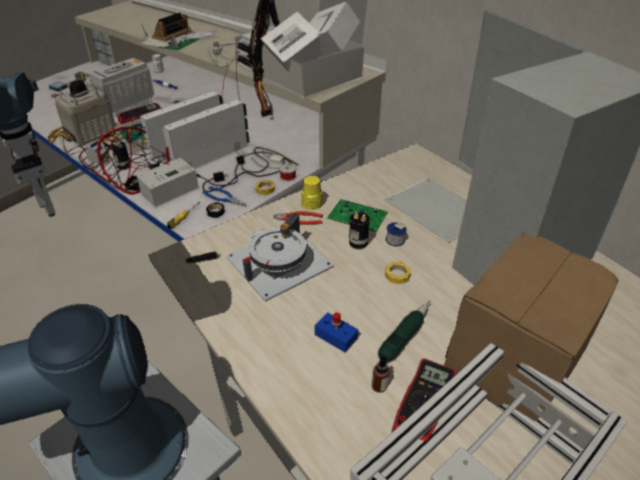

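The top view shows the pulley near (273,252), the pointer at (262,292), the bush at (266,231) and the pin head at (399,292) in the blue stand. The scene view shows the pin at (336,317) and the pulley at (280,250). The mark needs a closer look.

```bash
python3 - <<'E'
from h import *
f=vision.grab_frame("top"); g=vision.grab_frame("scene")
a=cv2.resize(f["pixels"][180:310,210:335],None,fx=4.6,fy=4.6,interpolation=cv2.INTER_CUBIC)
b=cv2.resize(g["pixels"][200:300,225:335],None,fx=3,fy=3,interpolation=cv2.INTER_CUBIC)
c=np.zeros((600,800,3),np.uint8); c[:598,:575]=a
b=cv2.resize(b,(224,204)); c[:204,576:]=b
cv2.imwrite("pics/crop.png",c[...,::-1])
# axis from depth: points at z 73..79 mm in drive zone
P=[];
for v in range(185,305):
  for u in range(215,330):
    p=pt(f,u,v)
    if .066<p[2]<.080: P.append([*p,u,v])
P=np.array(P); m=P[:,2]>.0735; Q=P[m]
c0=np.median(P[:,:2],0)
from scipy.optimize import least_squares
r=least_squares(lambda x:np.maximum(0,np.hypot(*(P[:,:2]-x[:2]).T)-.072)+np.maximum(0,.058-np.hypot(*(P[:,:2]-x[:2]).T))*(P[:,2]>.0735)*(np.hypot(*(P[:,:2]-x[:2]).T)>.03),c0,loss="soft_l1",f_scale=.002)
print("axis",c0,r.x,proj(f,[*r.x,.076]))
print("bush",pt(f,266,231)); print("hub",pt(f,273,252),plane(f,273,252,.075))
lo=lambda h:((h[...,0]<10)|(h[...,0]>168))&(h[...,1]>70)&(h[...,2]>60)
for F,w in((f,(185,305,215,330)),(g,(210,300,225,335))):
  for s,ce,mm in blobs(F,lo,3):
    if w[0]<ce[1]<w[1] and w[2]<ce[0]<w[3]: print(s,ce.round(1),plane(F,*ce,.076).round(4),pt(F,*ce).round(4))
for F in(f,g):
  for s,ce,mm in blobs(F,red,20):
    p=pt(F,*ce)
    if abs(p[1]+.12)<.02: 
      print("pin head",plane(F,*ce,.076 if F is f else .066).round(4))
s,ce,mm=[x for x in blobs(f,blue,300) if x[0][0]>370][0]
print(cv2.minAreaRect(np.argwhere(mm)[:,::-1].astype(np.float32)),plane(f,*ce,.034),plane(f,376,290,.034),plane(f,417,290,.034))
E
```

```text
axis [0.55426747 0.14288377] [0.55433613 0.14557306] [271.72659553 252.20777939]
bush [0.5982179  0.15987594 0.06624305]
hub [0.55485397 0.14302085 0.07553602] [0.55487106 0.14307139 0.075     ]
[283 277   4   7  14] [284.6 279.6] [0.499  0.1172 0.076 ] [0.4989 0.1174 0.0735]
[259 287   7  11  59] [262.2 292.2] [0.4721 0.1623 0.076 ] [0.4721 0.1621 0.078 ]
[282 211  41  10 165] [301.3 214.1] [0.6937 0.1878 0.076 ] [0.7594 0.2524 0.0062]
[299 220  23   5  98] [309.7 221.9] [0.6834 0.1471 0.076 ] [0.7447 0.2049 0.01  ]
[243 257   9   6  35] [247.  259.1] [0.473  0.1633 0.076 ] [0.4718 0.1617 0.0778]
[266 261   3   4   8] [267.  262.5] [0.497  0.1173 0.076 ] [0.4937 0.1133 0.0808]
pin head [ 0.4795 -0.1172  0.076 ]
pin head [ 0.4806 -0.1177  0.066 ]
((396.37982177734375, 291.7168884277344), (23.125886917114258, 40.62797927856445), 86.98721313476562) [ 0.48003407 -0.1164351   0.034     ] [ 0.48218514 -0.07367496  0.034     ] [ 0.48473046 -0.16042888  0.034     ]
```

View pics/crop.png

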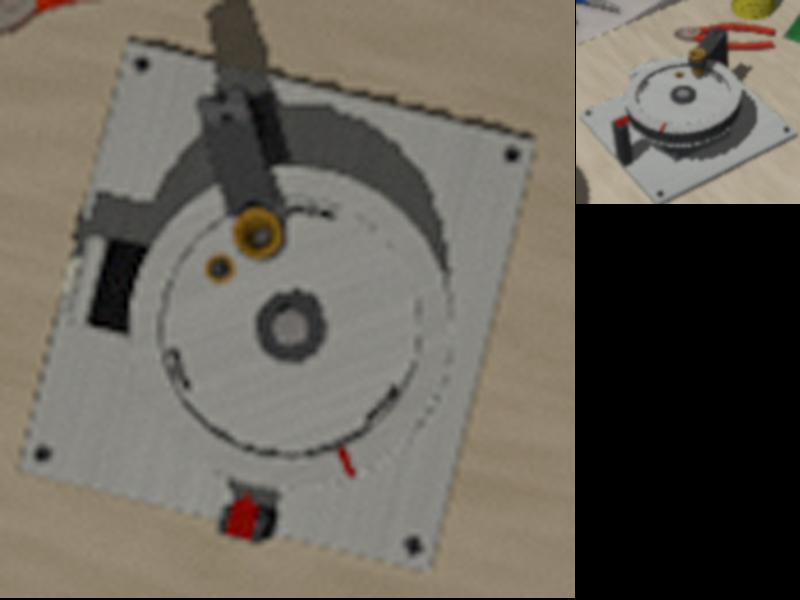

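The crop shows the hub at px (273.3,250.7), the bush mouth at (266.1,230.7), the brass-ringed locking hole at (257.8,238.3), the mark at (284.6,279.6) and the pointer at (262,292). So the hole itself is visible on the web, just anticlockwise of the bush.

```bash
python3 - <<'E'
from h import *
f=vision.grab_frame("top"); s=env.state()
br=lambda h:(abs(h[...,0]-19)<7)&(h[...,1]>120)&(h[...,2]>60)
for b,c,m in blobs(f,br,6):
    if 240<c[0]<290 and 220<c[1]<250: print(b,c.round(1),plane(f,*c,.108).round(4),plane(f,*c,.07).round(4))
ax=plane(f,273.3,250.7,.075)[:2]; bu=plane(f,266.1,230.7,.108)[:2]; ho=plane(f,257.8,238.3,.07)[:2]; mk=plane(f,284.6,279.6,.076)[:2]
po=np.array([.4725,.162])
for n,p in zip("bush hole mark point".split(),(bu,ho,mk,po)):
    d=p-ax; print(n,p.round(4),np.hypot(*d).round(4),np.degrees(np.arctan2(d[1],d[0])).round(1))
print(ax,s["t"],s["tcp_pos"],s["orientation"],s["contact_force"])
E
```

```text
[261 225  11  11  73] [265.8 229.5] [0.5983 0.1558 0.108 ] [0.601  0.1599 0.07  ]
[255 236   6   5  15] [257.5 237.9] [0.581  0.1718 0.108 ] [0.5831 0.1764 0.07  ]
bush [0.596  0.1552] 0.0405 18.2
hole [0.5824 0.1759] 0.0415 53.3
mark [0.4991 0.1173] 0.0637 -156.7
point [0.4725 0.162 ] 0.0873 167.1
[0.55755772 0.14254689] 0.25 [0.18997879 0.62134005 0.2049477 ] [[-9.56271345e-01  2.92480705e-01 -3.89549803e-04]
 [ 2.92480932e-01  9.56271020e-01 -8.00725037e-04]
 [ 1.38318564e-04 -8.79646297e-04 -9.99999604e-01]] [-0.0362615  -0.17888554  0.22375671]
```

Request:
play_rows([
  [[11.6, -29.55, 0], 0, -0.1],
  [[11.6, -29.55, 0], 0, -0.1],
  [[11.6, -29.55, 0], 0, -0.1],
  [[11.6, -29.55, 0], 0, -0.1],
  [[11.6, -29.55, 0], 0, -0.1],
  [[11.6, -29.55, 0], 0, -0.1],
  [[11.6, -29.55, 0], 0, -0.1],
  [[11.6, -29.55, 0], 0, -0.1],
  [[11.6, -29.55, 0], 0, -0.1],
  [[11.6, -29.55, 0], 0, -0.1],
  [[11.6, -29.55, 0], 0, -0.1],
  [[11.6, -29.55, 0], 0, -0.1],
  [[11.6, -29.55, 0], 0, -0.1],
  [[11.6, -29.55, 0], 0, -0.1],
  [[11.6, -29.55, 0], 0, -0.1],
  [[11.6, -29.55, 0], 0, -0.1],
  [[11.6, -29.55, 0], 0, -0.1],
  [[11.6, -29.55, 0], 0, -0.1],
  [[11.6, -29.55, 0], 0, -0.1],
  [[11.6, -29.55, 0], 0, -0.1],
], grip_force=15)

```text
t: 1.92
tcp_pos: [0.4815, -0.1227, 0.2056]
orientation: [[-0.955, 0.298, 0.001], [0.298, 0.955, -0.002], [-0.001, -0.002, -1.0]]
contact_force: [1.3, -0.4, 0.1]
grip_width: 0.0424
finger_force: 0.0
```

Request:
play_rows([
  [[0, 0, -1], 0, -0.3],
  [[0, 0, -2], 0, -0.3],
  [[0, 0, -3], 0, -0.3],
  [[0, 0, -4], 0, -0.3],
  [[0, 0, -4.8], 0, -0.3],
  [[0, 0, -5.4], 0, -0.3],
  [[0, 0, -5.86], 0, -0.3],
  [[0, 0, -5.86], 0, -0.3],
  [[0, 0, -5.86], 0, -0.3],
  [[0, 0, -5.86], 0, -1],
  [[0, 0, -5.86], 0, -1],
  [[0, 0, -5.86], 0, -1],
  [[0, 0, -5.86], 0, -1],
  [[0, 0, -5.86], 0, -1],
  [[0, 0, -5.86], 0, -1],
  [[0, 0, -5.86], 0, -1],
], grip_force=15)

```text
t: 3.25
tcp_pos: [0.481, -0.1176, 0.06]
orientation: [[-0.956, 0.292, 0.002], [0.292, 0.956, -0.001], [-0.002, -0.0, -1.0]]
contact_force: [-0.1, -0.0, 5.2]
grip_width: 0.0163
finger_force: 15.0
```

Request:
play_rows([
  [[0, 0, 0.1], 0, -1],
  [[0, 0, 0.3], 0, -1],
  [[0, 0, 0.7], 0, -1],
  [[0, 0, 1.2], 0, -1],
  [[0, 0, 2], 0, -1],
  [[0, 0, 3], 0, -1],
  [[0, 0, 4], 0, -1],
  [[0, 0, 4.6], 0, -1],
  [[0, 0, 4.6], 0, -1],
  [[0, 0, 4.6], 0, -1],
], grip_force=15)

```text
t: 4.08
tcp_pos: [0.4803, -0.1172, 0.1746]
orientation: [[-0.956, 0.292, 0.001], [0.292, 0.956, -0.0], [-0.001, -0.0, -1.0]]
contact_force: [-0.2, -0.4, -0.7]
grip_width: 0.0164
finger_force: 15.0
```

```bash
python3 - <<'E'
from h import *
f=vision.grab_frame("top"); g=vision.grab_frame("scene"); s=env.state(); print(s["t"],s["tcp_pos"],s["contact_force"],s["grip_width"])
p=proj(g,s["tcp_pos"]).astype(int); print(p)
c=g["pixels"][max(p[1]-70,0):p[1]+80,p[0]-80:p[0]+80]; cv2.imwrite("pics/held.png",cv2.resize(c,None,fx=4,fy=4,interpolation=cv2.INTER_CUBIC)[...,::-1])
E
```

```text
4.1833 [ 0.47913315 -0.11663324  0.1725795 ] [ 0.48182796  1.38464845 -0.99534585] 0.016590266413502724
[336 283]
```

View pics/held.png

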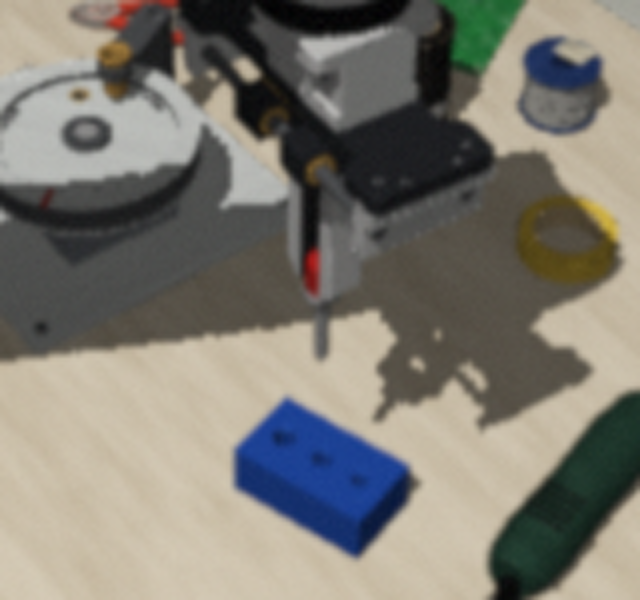

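The pin hangs upright between the fingers, tip at about px (336,302), and the stand hole is empty. Next I carry it over the bush.

Request:
play_rows([
  [[0.6, 1.4, 0.2], 0, -1],
  [[1.2, 2.8, 0.4], 0, -1],
  [[1.8, 4.2, 0.4], 0, -1],
  [[2.4, 5.6, 0.4], 0, -1],
  [[3.0, 7.0, 0.4], 0, -1],
  [[3.6, 8.4, 0.4], 0, -1],
  [[4.1, 9.5, 0.4], 0, -1],
  [[4.5, 10.4, 0.4], 0, -1],
  [[4.68, 10.91, 0.4], 0, -1],
  [[4.68, 10.91, 0.4], 0, -1],
  [[4.68, 10.91, 0.4], 0, -1],
  [[4.68, 10.91, 0.4], 0, -1],
  [[4.68, 10.91, 0.4], 0, -1],
  [[4.68, 10.91, 0.4], 0, -1],
])

```text
t: 5.35
tcp_pos: [0.5969, 0.1543, 0.184]
orientation: [[-0.956, 0.294, -0.0], [0.294, 0.956, -0.0], [0.0, -0.0, -1.0]]
contact_force: [-0.0, -0.7, 0.2]
grip_width: 0.0162
finger_force: 15.0
```

```bash
python3 - <<'E'
from h import *
g=vision.grab_frame("scene"); s=env.state(); print(s["t"],s["tcp_pos"],s["contact_force"],s["grip_width"])
t=s["tcp_pos"]
for n,P in(("tcp",t),("tip",t-[0,0,.052]),("bush",[.597,.1555,.108])): print(n,proj(g,P).round(1))
p=proj(g,t-[0,0,.052]).astype(int); print(p)
c=g["pixels"][p[1]-30:p[1]+30,p[0]-40:p[0]+40]; cv2.imwrite("pics/over.png",cv2.resize(c,None,fx=8,fy=8,interpolation=cv2.INTER_CUBIC)[...,::-1])
E
```

```text
5.4 [0.59694781 0.15454291 0.18406766] [-0.23785    -0.24089677  0.3742828 ] 0.016277252169749977
tcp [282.8 202.3]
tip [283.9 219.1]
bush [284.1 226.5]
[283 219]
```

View pics/over.png

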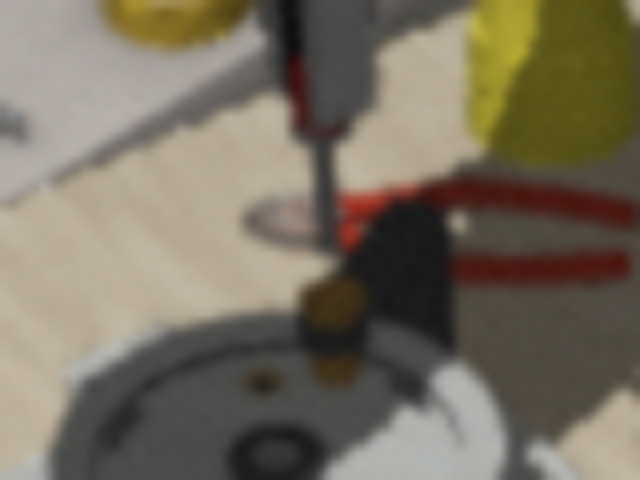

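The pin hangs about 14 mm or more above the bush. The tip is at about px (284,219.9) and the bush mouth at about (285,225), so they nearly line up in this view.

```bash
python3 - <<'E'
from h import *
g=vision.grab_frame("scene"); t=env.state()["tcp_pos"]
print(plane(g,285,225.2,.108),plane(g,284,219.9,t[2]-.052),t)
E
```

```text
[0.60223733 0.15737288 0.108     ] [0.5948941  0.15197703 0.13214813] [0.59703264 0.15471682 0.18414813]
```

Request:
play_rows([
  [[0.02, 0, -0.3], 0, -1],
  [[0.02, 0, -0.6], 0, -1],
  [[0.02, 0, -0.8], 0, -1],
  [[0.02, 0, -0.95], 0, -1],
  [[0.02, 0, -1.05], 0, -1],
  [[0.02, 0, -1.13], 0, -1],
  [[0.02, 0, -1.2], 0, -1],
  [[0.02, 0, -1.2], 0, -1],
], grip_force=8)

```text
t: 6.12
tcp_pos: [0.5979, 0.1559, 0.1541]
orientation: [[-0.956, 0.292, 0.001], [0.292, 0.956, 0.001], [-0.0, 0.001, -1.0]]
contact_force: [0.7, 0.9, -0.3]
grip_width: 0.0167
finger_force: 8.0
```

Request:
play_rows([
  [[0, 0, -0.08], 0, -1],
  [[0, 0, -0.16], 0, -1],
  [[0, 0, -0.24], 0, -1],
  [[0, 0, -0.32], 0, -1],
  [[0, 0, -0.32], 0, -1],
])

```text
t: 6.53
tcp_pos: [0.5974, 0.1557, 0.1454]
orientation: [[-0.956, 0.292, -0.0], [0.292, 0.956, 0.0], [0.0, 0.0, -1.0]]
contact_force: [1.0, 2.6, -0.3]
grip_width: 0.0169
finger_force: 8.0
```

Request:
play_rows([
  [[0.01, 0.03, -0.1], 0, -1],
  [[0.01, 0.03, -0.2], 0, -1],
  [[0.01, 0.03, -0.3], 0, -1],
  [[0.01, 0.03, -0.4], 0, -1],
  [[0.01, 0.03, -0.4], 0, -1],
])

```text
t: 6.95
tcp_pos: [0.5975, 0.1562, 0.1351]
orientation: [[-0.956, 0.293, -0.001], [0.293, 0.956, -0.0], [0.001, -0.001, -1.0]]
contact_force: [0.5, 0.1, -1.7]
grip_width: 0.0168
finger_force: 8.0
```

Request:
play_rows([
  [[0, 0, -0.08], 0, -1],
  [[0, 0, -0.16], 0, -1],
  [[0, 0, -0.24], 0, -1],
  [[0, 0, -0.32], 0, -1],
  [[0, 0, -0.36], 0, -1],
  [[0, 0, -0.36], 0, -1],
], grip_force=5)

```text
t: 7.45
tcp_pos: [0.5977, 0.1563, 0.1265]
orientation: [[-0.956, 0.292, -0.001], [0.292, 0.956, -0.0], [0.001, -0.0, -1.0]]
contact_force: [1.5, -0.5, -1.0]
grip_width: 0.0169
finger_force: 5.0
```

Request:
play_rows([
  [[0, 0, -0.03], 0, -1],
  [[0, 0, -0.06], 0, -1],
  [[0, 0, -0.09], 0, -1],
  [[0, 0, -0.12], 0, -1],
  [[0, 0, -0.12], 0, -1],
], grip_force=3)

```text
t: 7.87
tcp_pos: [0.5984, 0.1563, 0.1247]
orientation: [[-0.956, 0.292, 0.001], [0.292, 0.956, 0.0], [-0.001, 0.0, -1.0]]
contact_force: [0.3, 0.1, 5.1]
grip_width: 0.0171
finger_force: 3.0
```

Request:
play_rows([
  [[0, 0, 0.05], 0, -0.8],
  [[0, 0, 0.05], 0, -0.4],
  [[0, 0, 0.05], 0, -0.2],
  [[0, 0, 0.05], 0, -0.2],
  [[0, 0, 0.1], 0, -0.2],
  [[0, 0, 0.5], 0, -0.2],
  [[0, 0, 1.2], 0, -0.2],
  [[0, 0, 2.0], 0, -0.2],
  [[0, 0, 2.4], 0, -0.2],
  [[0, 0, 2.4], 0, -0.2],
])

```text
t: 8.7
tcp_pos: [0.5998, 0.1565, 0.1877]
orientation: [[-0.956, 0.292, 0.006], [0.292, 0.956, 0.0], [-0.006, 0.002, -1.0]]
contact_force: [0.2, -0.5, -0.2]
grip_width: 0.0375
finger_force: 0.0
```

```bash
python3 - <<'E'
from h import *
g=vision.grab_frame("scene"); s=env.state(); print(s["t"],s["tcp_pos"],s["contact_force"],s["grip_width"])
for n,P in(("collar",[.5975,.156,.118]),("headtop",[.5975,.156,.142]),("axis",[.557,.1435,.075])): print(n,proj(g,P).round(1))
c=g["pixels"][175:275,230:335]; cv2.imwrite("pics/set.png",cv2.resize(c,None,fx=6,fy=6,interpolation=cv2.INTER_CUBIC)[...,::-1])
E
```

```text
8.75 [0.59878677 0.15644289 0.18571088] [-0.47806395 -0.03337895  0.58282233] 0.037499739740040255
collar [283.9 223.2]
headtop [283.4 215.6]
axis [277.  246.1]
```

View pics/set.png

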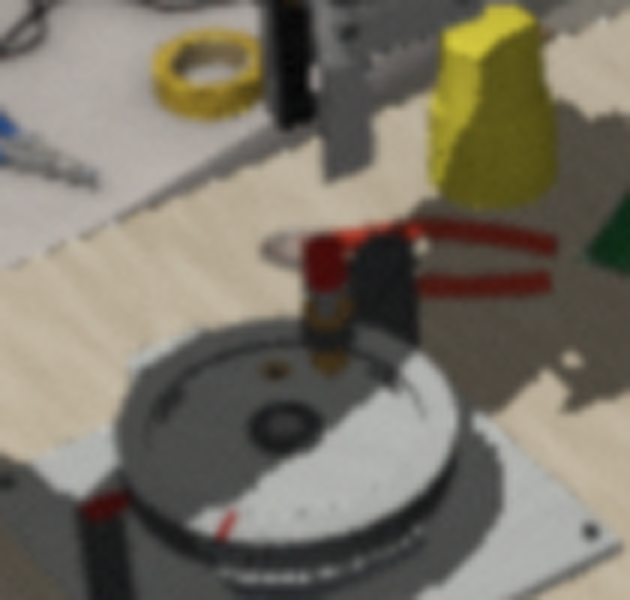

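The pin stands in the bush on the web, with its head at crop (325,262). The collar is about 10 mm above the mouth. Now I go to the rim on the −y side.

Request:
play_rows([
  [[-0.3, -0.6, 0], 3, -0.3],
  [[-0.8, -1.6, 0], 8, -0.3],
  [[-1.3, -2.6, 0], 13, -0.3],
  [[-1.61, -3.14, 0], 17, -0.3],
  [[-1.61, -3.14, -0.8], 17, -0.3],
  [[-1.61, -3.14, -1.8], 17, -0.3],
  [[-1.61, -3.14, -2.8], 17, -0.3],
  [[-1.61, -3.14, -3.5], 17, -0.3],
  [[-1.61, -3.14, -4.0], 17, -0.3],
  [[-1.61, -3.14, -4.2], 17, -0.3],
  [[-1.61, -3.14, -4.3], 17, -0.3],
  [[-1.61, -3.14, -4.36], 17, -0.3],
  [[-1.61, -3.14, -4.36], 17, -0.3],
  [[-1.61, -3.14, -4.36], 17, -0.3],
], grip_force=8)

```text
t: 9.92
tcp_pos: [0.5584, 0.0778, 0.076]
orientation: [[-1.0, -0.0, 0.002], [-0.0, 1.0, -0.0], [-0.002, -0.0, -1.0]]
contact_force: [-0.2, 0.2, 0.2]
grip_width: 0.0328
finger_force: 0.0
```

Request:
play_rows([
  [[0, 0, -0.06], 0, -0.3],
  [[0, 0, -0.12], 0, -0.3],
  [[0, 0, -0.12], 0, -0.3],
])

```text
t: 10.17
tcp_pos: [0.5577, 0.0779, 0.0721]
orientation: [[-1.0, 0.0, 0.0], [0.0, 1.0, -0.0], [-0.0, -0.0, -1.0]]
contact_force: [0.2, 0.6, -0.4]
grip_width: 0.0332
finger_force: 0.0
```

Request:
play_rows([
  [[0, 0, 0], 0, -0.5],
  [[0, 0, 0], 0, -0.7],
  [[0, 0, 0], 0, -1],
  [[0, 0, 0], 0, -1],
  [[0, 0, 0], 0, -1],
  [[0, 0, 0], 0, -1],
], grip_force=10)

```text
t: 10.67
tcp_pos: [0.5576, 0.079, 0.072]
orientation: [[-1.0, 0.0, 0.0], [0.0, 1.0, 0.002], [-0.0, 0.002, -1.0]]
contact_force: [0.2, 5.3, 0.1]
grip_width: 0.0138
finger_force: 9.9
```

Request:
play_rows([
  [[-0.045, 0.03, 0], -1, -1],
  [[-0.136, 0.034, 0], -3, -1],
  [[-0.272, 0.044, 0], -6, -1],
  [[-0.407, 0.062, 0], -9, -1],
  [[-0.541, 0.087, 0], -12, -1],
  [[-0.673, 0.119, 0], -15, -1],
  [[-0.803, 0.157, 0], -18, -1],
  [[-0.932, 0.203, 0], -21, -1],
  [[-1.058, 0.255, 0], -24, -1],
  [[-1.058, 0.255, 0], -24, -1],
])

```text
t: 11.5
tcp_pos: [0.5315, 0.0847, 0.072]
orientation: [[-0.913, 0.408, 0.002], [0.408, 0.913, 0.001], [-0.001, 0.001, -1.0]]
contact_force: [3.3, 3.3, -2.3]
grip_width: 0.0137
finger_force: 9.9
```

```bash
python3 - <<'E'
from h import *
f=vision.grab_frame("top"); s=env.state(); print(s["t"],s["tcp_pos"],s["contact_force"],s["wrist_torque"],s["grip_width"])
br=lambda h:(abs(h[...,0]-19)<7)&(h[...,1]>110)&(h[...,2]>45)
ax=np.array([.5575,.1438])
lo=lambda h:((h[...,0]<10)|(h[...,0]>168))&(h[...,1]>70)&(h[...,2]>50)
for nm,k,z in(("brass",br,.07),("red",lo,.076)):
  for b,c,m in blobs(f,k,4):
    if 225<c[0]<320 and 205<c[1]<300:
      p=plane(f,*c,z)[:2]-ax; print(nm,b,c.round(1),np.hypot(*p).round(4),np.degrees(np.arctan2(p[1],p[0])).round(1))
E
```

```text
11.55 [0.53151408 0.0846514  0.07205515] [ 3.01547816  3.35792375 -2.39602317] [ 0.85453226 -0.61695915 -0.00789359] 0.01409714500581068
red [259 225   9   7  30] [261.8 227.1] 0.0535 26.5
```

Request:
play_rows([
  [[-0.032, 0.037, 0], -1, -1],
  [[-0.073, 0.056, 0], -2, -1],
  [[-0.113, 0.076, 0], -3, -1],
  [[-0.153, 0.097, 0], -4, -1],
  [[-0.193, 0.118, 0], -5, -1],
  [[-0.232, 0.141, 0], -6, -1],
])

```text
t: 12.05
tcp_pos: [0.5256, 0.0877, 0.0721]
orientation: [[-0.865, 0.502, 0.001], [0.502, 0.865, -0.0], [-0.001, 0.0, -1.0]]
contact_force: [3.8, 2.2, -3.4]
grip_width: 0.014
finger_force: 9.9
```

Request:
play_rows([
  [[-0.0195, 0.0115, 0], -0.5, -1],
  [[-0.039, 0.0225, 0], -1, -1],
  [[-0.058, 0.034, 0], -1.5, -1],
  [[-0.077, 0.046, 0], -2, -1],
  [[-0.096, 0.058, 0], -2.5, -1],
  [[-0.115, 0.07, 0], -3, -1],
])

```text
t: 12.55
tcp_pos: [0.5227, 0.0895, 0.0721]
orientation: [[-0.838, 0.546, 0.001], [0.546, 0.838, -0.0], [-0.001, 0.0, -1.0]]
contact_force: [4.8, 1.6, -3.3]
grip_width: 0.014
finger_force: 9.9
```

Request:
play_rows([
  [[-0.015, 0.01, 0], -0.4, -1],
  [[-0.03, 0.02, 0], -0.8, -1],
  [[-0.045, 0.03, 0], -1.2, -1],
  [[-0.06, 0.04, 0], -1.6, -1],
  [[-0.0745, 0.051, 0], -2, -1],
  [[-0.0745, 0.051, 0], -2, -1],
])

```text
t: 13.05
tcp_pos: [0.5208, 0.0907, 0.072]
orientation: [[-0.819, 0.574, 0.001], [0.574, 0.819, -0.0], [-0.001, 0.0, -1.0]]
contact_force: [4.9, 2.4, -4.4]
grip_width: 0.0142
finger_force: 9.9
```

```bash
cat > look.py <<'E'
from h import *
g=vision.grab_frame("scene"); s=env.state(); print(s["t"],s["tcp_pos"],s["contact_force"],s["grip_width"])
for b,c,m in blobs(g,lambda h:((h[...,0]<8)|(h[...,0]>172))&(h[...,1]>120)&(h[...,2]>40),8):
    if 240<c[0]<330 and 205<c[1]<300: print(b,c.round(1))
E
python3 look.py
```

```text
13.1 [0.52079603 0.09072576 0.07204956] [ 4.93121043  1.77102542 -3.6034695 ] 0.01420229986885456
[296 211  26   6  84] [308.3 213.4]
[299 220  23   4  72] [310.4 221.9]
[244 258   7   4  18] [247.1 259.4]
```

Request:
play_rows([
  [[-0.015, 0.0105, 0], -0.4, -1],
  [[-0.029, 0.021, 0], -0.8, -1],
  [[-0.044, 0.031, 0], -1.2, -1],
  [[-0.058, 0.042, 0], -1.6, -1],
  [[-0.058, 0.042, 0], -1.6, -1],
])

```text
t: 13.52
tcp_pos: [0.5195, 0.0917, 0.0721]
orientation: [[-0.803, 0.597, 0.001], [0.597, 0.803, -0.0], [-0.001, 0.0, -1.0]]
contact_force: [5.0, 1.6, -3.8]
grip_width: 0.0141
finger_force: 9.9
```

Request:
play_rows([
  [[-0.0145, 0.0107, 0], -0.4, -1],
  [[-0.029, 0.0215, 0], -0.8, -1],
  [[-0.043, 0.0325, 0], -1.2, -1],
  [[-0.057, 0.0435, 0], -1.6, -1],
  [[-0.057, 0.0435, 0], -1.6, -1],
])

```text
t: 13.93
tcp_pos: [0.519, 0.092, 0.0721]
orientation: [[-0.786, 0.619, 0.004], [0.619, 0.786, -0.002], [-0.004, 0.001, -1.0]]
contact_force: [7.9, -1.1, -6.7]
grip_width: 0.014
finger_force: 9.9
```

The tangential force at the rim jumped from 3 to 7 N and the pulley stopped, so the pin has engaged. I back off to unload it, release, lift clear and look.

Request:
play_rows([
  [[0.018, -0.014, 0], 0.5, -1],
  [[0.036, -0.027, 0], 1, -1],
  [[0.036, -0.027, 0], 1, -1],
  [[0.036, -0.027, 0], 1, -1],
])

```text
t: 14.27
tcp_pos: [0.5191, 0.092, 0.0721]
orientation: [[-0.796, 0.605, 0.001], [0.605, 0.796, -0.0], [-0.001, 0.0, -1.0]]
contact_force: [6.3, 1.1, -4.5]
grip_width: 0.0142
finger_force: 9.9
```

Request:
play_rows([
  [[0, 0, 0], 0, -0.8],
  [[0, 0, 0], 0, -0.5],
  [[0, 0, 0], 0, -0.35],
  [[0, 0, 0], 0, -0.35],
  [[0, 0, 0.3], 0, -0.35],
  [[0, 0, 1], 0, -0.35],
  [[0, 0, 2], 0, -0.35],
  [[0, 0, 3], 0, -0.35],
  [[-0.8, -1.2, 4], 0, -0.35],
  [[-1.6, -2.4, 4.5], 0, -0.35],
  [[-2.4, -4, 4.5], 0, -0.35],
  [[-2.4, -5.5, 4.5], 0, -0.35],
  [[-2.4, -6.5, 4.5], 0, -0.35],
  [[-2.4, -6.5, 4.5], 0, -0.35],
  [[-2.4, -6.5, 4.5], 0, -0.35],
])

```text
t: 15.52
tcp_pos: [0.4584, -0.0711, 0.185]
orientation: [[-0.795, 0.607, -0.0], [0.607, 0.795, 0.0], [0.0, 0.0, -1.0]]
contact_force: [0.2, -0.0, 0.2]
grip_width: 0.0306
finger_force: 0.0
```

```bash
python3 look.py; python3 - <<'E'
from h import *
g=vision.grab_frame("scene"); f=vision.grab_frame("top")
c=np.hstack([cv2.resize(g["pixels"][185:285,230:330],(400,400),interpolation=cv2.INTER_CUBIC),cv2.resize(f["pixels"][205:305,225:325],(400,400),interpolation=cv2.INTER_CUBIC)])
cv2.imwrite("pics/home.png",c[...,::-1])
for z in (.108,.118): print(proj(g,[.5977,.156,z]),proj(g,[.5977,.156,z+.024]))
E
```

```text
15.5667 [ 0.45842162 -0.07011995  0.1847082 ] [ 0.4675914  -0.04054161 -0.06762026] 0.03075404186830855
[281 213   9  13  75] [284.6 219.7]
[244 257   8   5  28] [247.4 259. ]
[284.12884232 226.25739774] [283.65232997 218.78134905]
[283.93142279 223.16398485] [283.4510295  215.61336435]
```

View pics/home.png

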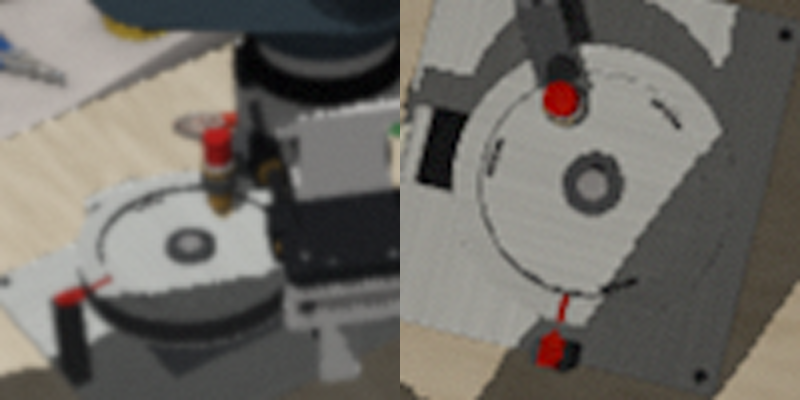

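The mark now points at the pointer and the pin head sits lower, at crop (215,147). I check its height with depth.

```bash
python3 - <<'E'
from h import *
f=vision.grab_frame("top")
for b,c,m in blobs(f,red,8):
    if 240<c[0]<300 and 205<c[1]<300: 
        z=[pt(f,u,v)[2] for v,u in np.argwhere(m)]; print(c.round(1),np.percentile(z,[10,25,50,75,90]).round(4))
z=[pt(f,u,v)[2] for u in range(271,276) for v in range(249,253)]; print("hub .075?",np.median(z))
E
```

```text
[264.7 229.1] [0.1263 0.1282 0.1297 0.1319 0.1331]
[265.4 281.2] [0.0736 0.0746 0.0752 0.077  0.0784]
[262.1 292.2] [0.0718 0.073  0.0745 0.0764 0.0776]
hub .075? 0.07427230588686429
```

```bash
python3 -c "
from station import ticket
print(ticket.job_done())"
```

```text
the job is handed in; nothing more can be done
None
```

The lock pin is fully home through the pulley hole (head top measured at about 130 mm, 132 expected), the mark is at the pointer, the arm is clear, and the job was handed in at about 15.6 s; no verdict was returned.

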